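Clear and open the fume fan's filter cap

ROBOT

A 6-joint arm with a two-finger parallel gripper is mounted at the origin on the work surface. World frame = base frame: x ahead of the robot, y to its left, z up, the work surface at z = 0. Lengths are in m, angles in rad, forces in N, time in s.
With the tool pointing down it reaches from about 0.15 to 0.775 m from the base axis. Payload 6.1 kg.
Tool frame: the origin (TCP) lies midway between the tips of the shut fingers; the grasp point (between the pads) lies 19 mm behind it; z points along the fingers, y is the direction in which the jaws open and shut (so a half turn about z gives the same grasp; the last joint's range is limited). The gripper opens to 85 mm and grips with 20 to 120 N. Pads are 22 mm wide; open, the fingers measure 114 mm over their backs; the gripper's body (76 mm by 85 mm) begins 54 mm behind the grasp point. The pads swing forward as they close: fully open they stand 13 mm farther back than shut.
Start: joints at [1.12, 0.126, -0.04, 1.405, 0, 1.571], TCP at [0.229, 0.473, 0.231] pointing down, gripper open.
Joint ranges: [-2.72, 2.72], [-0.95, 1.95], [-1.27, 1.35], [-1.78, 2.02], [-1.46, 1.47], [-3.14, 3.14]. Speed limits (rad/s): [2.39, 2.39, 3.01, 3.14, 3.14, 3.14].

INTERFACE

Orientations are given as a unit quaternion [x, y, z, w].
In Python, from rig import robot gives the robot as it stands.
- The arm moves only by the tool apply_moves, never from a script. Its argument "series" is a list of rows, each a list of 7 numbers: the shift along the tool's x, y, z in cm, then the turn, a rotation vector about the tool's x, y, z in rad, then the closure, from -1 (fully open) to 1 (shut). A call has 1 to 20 rows; each row is the pose to reach, as a shift and turn from the pose commanded when the call began, along the tool's axes at that moment; what a row does not reach only later rows make up. A row lasts 1/8 s, in which the tool goes at most 62.5 mm and 10.7 degrees, less where a joint would pass 70% of its speed; a pose out of reach is approached as far as the arm can. A call with a gripper value outside its range is refused whole. The fingers move at their own pace and stop on an object; the grip force is fixed at half the most. Time passes only in rows, so rows that repeat a pose let the fingers close. It gives the time, the measured TCP pose, the force and the opening at its end, in the units of the state.
- robot.get_obs(): the state, without advancing time (a new reading comes with each control period).
- robot.capture(name): name is "side" or "top"; returns the picture (384x512x3 uint8, red, green, blue); there is no depth.
- robot.calibration(name): a dict with "K" (3x3 intrinsics, pixels), "R" (3x3) and "t" (3): a world point X has camera coordinates R X + t. Camera axes: x right, y down, z forward; pixel columns grow to the right and rows downward; lengths in m; the calibration is good to about 2 mm. A picture is of the moment at which its call begins. calibration takes no time and is no camera call.
- robot.hand_in(): hands the job in, once; it reports no verdict.
Trained networks look in the newest picture that a camera, given by its name, has taken for a name from the list of things; names that differ only in an ending like _2 or _b are one class to them, and where a whole thing is asked for, a point or a joint stands for the part that bears it (a point fixed in the world has none). Each returns a list of dicts, best first, with "conf" (0 to 1); they miss things now and then, are a little off and sometimes report something else, mostly with a low value. They report only what shows in the picture. A call takes as long as a camera call.
- robot.masks_of(camera, thing): "region" (384x512 bool, what is visible of it).
- robot.mark_of(camera, thing): "centre" ([x, y, z] in m, in world coordinates, good to about 4 mm: a listed point, or the origin of a listed thing).
The state is a dict: "t": time; "joint_positions": joint angles; "qvel": joint speeds; "effort": joint torques, N m; "tcp_pos": TCP position; "tcp_rot": TCP orientation; "force": force on the tool from outside, world axes, zero at the start; "moment": the same for the moment, N m; "finger_gap": opening from 0.0 (shut) to 1.0 (fully open).
Only numpy, scipy, OpenCV 4.12 (cv2) and the standard library are available. Lean on these libraries where they do the work, as an engineer would, in place of code of your own. Each camera call takes 0.05 s, during which the arm holds its last target.

TASK

The blue tip caddy has been left standing on the orange filter cap of the fume fan: hang it by its handle on the hook of the magnifier stand and let go of it. Then unscrew the filter cap - its thread may be left- or right-handed and you cannot see which, so try it both ways until it gives - and lift it straight off; finish while still holding the cap upright in the gripper, a hand's breadth above its neck. Leave the circuit board, tweezers, solder spool and fan switch as they are.

Things in the scene. Friction and masses are not known exactly. Their poses are not given: they have to be found in the camera images.
- caddy_bar (a point): Centre of the handle bar of the blue caddy (loose, about 0.1 kg). Bar 106 mm long along this point's y, 8 mm thick (x), 10 mm high; 98 mm free between its two uprights; both ends alike. The tray's rim is 58 mm, the soldering tips in it 49 mm, the tray's underside 86 mm below this point.
- hook_seat (a point): Point on top of the hook's 8 mm steel rod where the middle of the bar should rest, square across it, 174 mm above the table. The rod points along this point's -x, from the post 55 mm away on the +x side to an upturned tip 34 mm away on the -x side that rises 13 mm above the rod's top. Bring the bar over the tip from -x, rod between bar and tray, then lower.
- stand: Fixed steel magnifier stand; origin on the table under its 14 mm thick, 170 mm high post; round foot 120 mm wide, 15 mm high; axes as hook_seat. The magnifier's arm and white lens (to 220 mm high) lie on the +x, +y side, reaching above hook height only from 60 mm beyond the post.
- caddy: The blue caddy, an open tray 50 (x) x 106 (y) x 28 mm with a rigid handle; origin in the middle of the tray's underside, z up through the handle, y along the bar. At the start it stands on top of the cap, roughly centred.
- cap_grip (a point): Centre of the round ribbed grip (42 mm diameter, 36 mm high, upright) of the orange filter cap; z is its axis, up, and rotation about z is the cap's turn. The flange under the grip is 68 mm across, 5 mm thick, and rests on the neck. A moderate grip (about 40 N) will do; a stalled cap slips harmlessly in the fingers.
- cap: The orange cap (about 0.09 kg); origin on its axis at the flange's underside. Quick thread, hand hidden and varying: the wrong way it stops hard after 5 to 15 degrees; the right way it turns 57 to 67 degrees to a stop without rising, and only in the last 12 degrees lifts straight out. Wound hard against the stop it binds: ease back 5 degrees, then lift. Its stem reaches 34 mm down.
- neck (a point): Centre of the top of the black neck (72 mm across) on which the cap's flange rests, 90 mm above the table; fixed. With the cap seated its grip centre is 23 mm above this point. Axes as those of the fan.
- fan: The grey fume fan, a fixed flat housing 170 (x) x 260 (y) x 80 mm lying on the table; origin in the middle of its underside. The neck is at x 0, y -60 mm; a round grille at y +60 mm.
- switch (a joint): The red toggle switch on the fan's top, at x -55, y +105 mm of the fan, some 50 mm high: 0 is off (as at the start), 1 rad is fully on. To be left alone.
- turntable: Low black plastic turntable, 150 mm across and 20 mm high, fixed; origin in the middle of its underside. Carries the board.
- board: Green circuit board 70 x 90 x 4 mm (parts to 14 mm), loose on the turntable; origin in the middle of its underside. To be left alone.
- tweezers_c (a point): Middle of the blue tweezers, 120 x 12 x 8 mm, lying on the table along this point's x. To be left alone.
- spool_c (a point): Centre of the grey solder spool, 56 mm in diameter, 45 mm high, standing on the table. To be left alone.

How it is judged:
On the way, in this order (a step that is already met when the one before it is completed fails the run):
1. the caddy hangs on the hook by its handle, let go of, with the cap still on its neck (distance between caddy_bar and hook_seat below 0.055 m and contact force between caddy and stand above 0.2 N and contact force between caddy and the fingers below 0.05 N and contact force between caddy and fan below 0.05 N and z of cap_grip in the frame of neck below 0.04 m), for 0.2 s.
2. the cap is unscrewed and lifted off its neck in the gripper (z of cap_grip in the frame of neck above 0.065 m and contact force between cap and the fingers above 1 N), for 0.2 s.
At the end, for the whole second after the job is handed in: Cap held by the fingers alone, still, upright within 20 degrees, grip centre 65 mm or more above the neck's top (42 mm of lift); caddy at rest on the hook, touched by neither fingers nor fan, middle of its bar within 55 mm of the hook's seat point, tilted under 0.6 rad (all of step 2 and contact force between each of cap, caddy and fan below 0.05 N and contact force between cap and stand below 0.05 N and contact force between cap and caddy below 0.05 N and angle between cap's own z axis and vertical below 0.35 rad and linear speed of each of cap, caddy below 0.05 m/s and distance between caddy_bar and hook_seat below 0.055 m and contact force between caddy and stand above 0.2 N and contact force between caddy and the fingers below 0.05 N and angle between caddy's own z axis and vertical below 0.6 rad); the arm keeps its last pose, push and grip.
It fails at once if the circuit board is shifted (distance of board from where it was at the start of the episode above 0.02 m).
It fails at once if the tweezers are shifted (distance of tweezers_c from where it was at the start of the episode above 0.02 m).
It fails at once if the solder spool is shifted (distance of spool_c from where it was at the start of the episode above 0.02 m).
It fails at once if the fan is switched on (value of joint switch above 0.5 rad).
It also fails if it takes over 54 s, if anything falls off the work surface, if the arm or the gripper's body presses on something with over 40 N, if the wrist force passes 120 N, or if a joint passes its speed limit or range.

## Working session

There is one attempt and no reset: what is moved stays moved. The work goes in short steps, Python scripts to look and compute and a tool call to move; the robot and the scene stay as the last step left them, time stands still between calls to the robot, and variables do not carry over. Pictures are saved under pics/ and viewed, and the job is handed in when it is done.

Besides the shell and the picture viewer there is one more tool, called by a JSON object that holds its "op" and its "data". apply_moves: Moves the arm, as the interface text tells. Its arguments: {"type":"object","properties":{"series":{"type":"array"}},"required":["series"]}

```bash
ls; mkdir -p pics; cat > h.py <<'E'
from rig import robot
import numpy as np, cv2
from scipy.spatial.transform import Rotation as Rn
def save(cam,name):
    im=np.asarray(robot.capture(cam)); cv2.imwrite(f'pics/{name}.png',cv2.cvtColor(im,cv2.COLOR_RGB2BGR)); return im
def proj(cam,X):
    c=robot.calibration(cam); X=np.atleast_2d(X)
    p=(np.array(c['K'])@(np.array(c['R'])@X.T+np.array(c['t'])[:,None])); return (p[:2]/p[2]).T
def ray(cam,uv,z):
    c=robot.calibration(cam);R=np.array(c['R']);t=np.array(c['t']);K=np.array(c['K'])
    C=-R.T@t; d=R.T@np.linalg.inv(K)@np.array([uv[0],uv[1],1.]); s=(z-C[2])/d[2]; return C+s*d
E
python3 - <<'E'
from h import *
for c in('side','top'):
    save(c,c+'0')
    cal=robot.calibration(c);R=np.array(cal['R']);print(c,(-R.T@np.array(cal['t'])).round(3),R[2].round(2))
    for th in ['caddy_bar','hook_seat','stand','caddy','cap_grip','cap','neck','fan','turntable','board','tweezers_c','spool_c']:
        try:
            r=robot.mark_of(c,th); print(c,th,[(np.round(x['centre'],3).tolist(),round(x['conf'],2)) for x in r[:2]])
        except Exception as e: print(th,e)
o=robot.get_obs();print(o['t'],o['tcp_pos'],o['tcp_rot'],o['finger_gap'],o['force'])
E
```

```text
pics
side [ 0.244 -0.505  0.557] [ 0.4   0.76 -0.51]
side caddy_bar [([0.552, -0.161, 0.214], 0.69), ([0.561, -0.163, 0.09], 0.21)]
side hook_seat [([0.564, 0.208, 0.176], 0.89), ([0.786, -0.05, -0.002], 0.72)]
side stand [([0.619, 0.197, 0.001], 0.57)]
side caddy [([0.556, -0.164, 0.13], 0.67), ([0.562, -0.162, 0.114], 0.2)]
side cap_grip []
side cap [([0.562, -0.166, 0.09], 0.77)]
side neck [([0.562, -0.166, 0.09], 0.79), ([0.556, -0.162, 0.114], 0.46)]
side fan [([0.558, -0.107, -0.002], 0.92)]
side turntable [([0.785, -0.048, -0.0], 0.97)]
side board [([0.784, -0.049, 0.019], 0.98), ([0.784, -0.046, -0.002], 0.49)]
side tweezers_c [([0.369, 0.196, 0.001], 0.76)]
side spool_c [([0.424, 0.409, 0.026], 0.64)]
top [0.448 0.086 1.167] [ 0.11  0.01 -0.99]
top caddy_bar [([0.556, -0.163, 0.218], 0.74)]
top hook_seat [([0.566, 0.202, 0.175], 0.7)]
top stand [([0.621, 0.201, 0.0], 0.76)]
top caddy [([0.557, -0.162, 0.128], 0.87)]
top cap_grip [([0.559, -0.163, 0.11], 0.47), ([0.37, 0.197, 0.003], 0.15)]
top cap [([0.556, -0.161, 0.087], 0.56)]
top neck [([0.557, -0.161, 0.093], 0.84), ([0.556, -0.163, 0.131], 0.17)]
top fan [([0.558, -0.104, -0.001], 0.76), ([0.556, -0.167, 0.091], 0.68)]
top turntable [([0.785, -0.041, 0.0], 0.59)]
top board [([0.779, -0.048, 0.022], 0.67)]
top tweezers_c [([0.37, 0.2, 0.001], 0.64)]
top spool_c []
1.3 [0.22872217 0.47256112 0.23131462] [2.23481983e-01 9.74708060e-01 2.26703104e-05 9.01622883e-06] 0.9999887134466799 [-1.27904018  0.08644353  0.30517116]
```

View pics/side0.png

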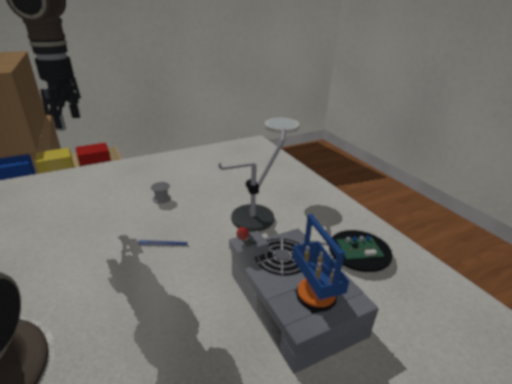

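View pics/top0.png

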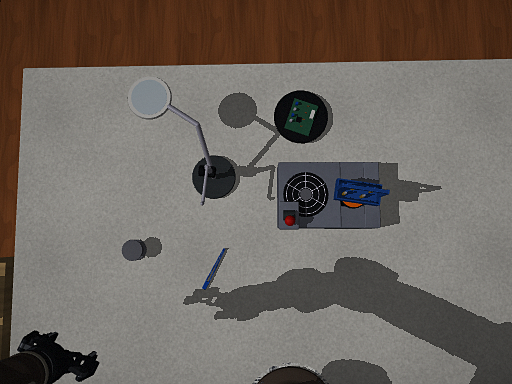

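```bash
python3 - <<'E'
from h import *
im=cv2.imread('pics/top0.png')
cv2.imwrite('pics/zc.png',cv2.resize(im[160:240,320:400],None,fx=7,fy=7,interpolation=cv2.INTER_CUBIC))
cv2.imwrite('pics/zh.png',cv2.resize(im[140:220,170:250],None,fx=7,fy=7,interpolation=cv2.INTER_CUBIC))
s=cv2.imread('pics/side0.png')
cv2.imwrite('pics/zs.png',cv2.resize(s[200:320,260:380],None,fx=5,fy=5,interpolation=cv2.INTER_CUBIC))
cv2.imwrite('pics/zsh.png',cv2.resize(s[110:240,200:320],None,fx=4,fy=4,interpolation=cv2.INTER_CUBIC))
E
```

```text
(no output)
```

View pics/zc.png

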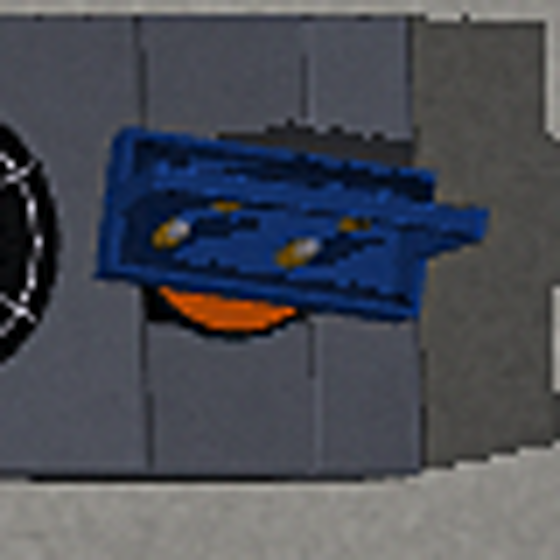

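View pics/zh.png

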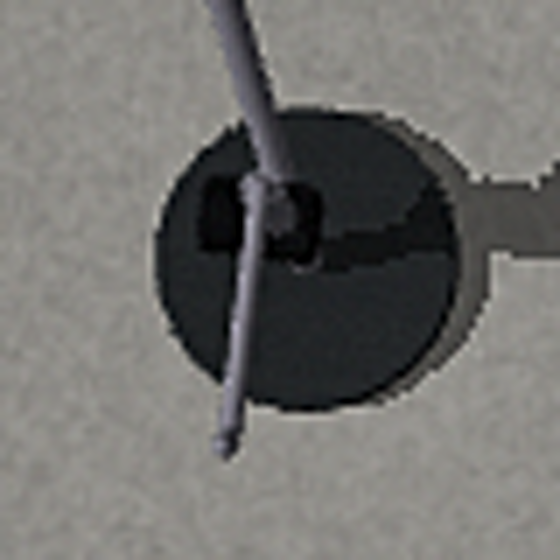

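View pics/zs.png

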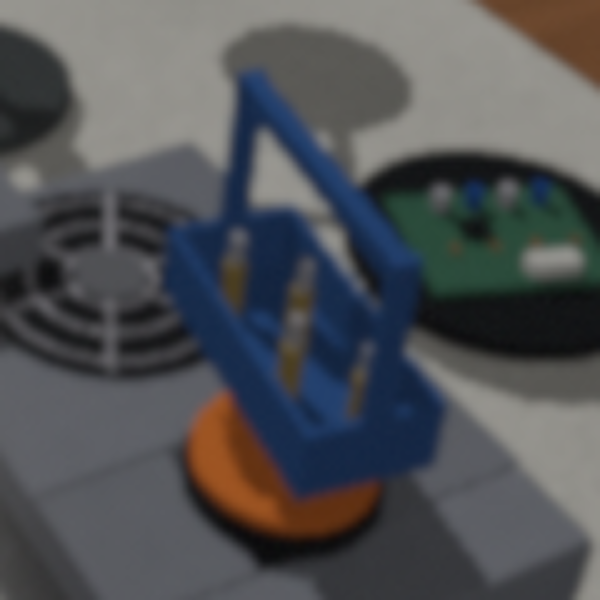

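View pics/zsh.png

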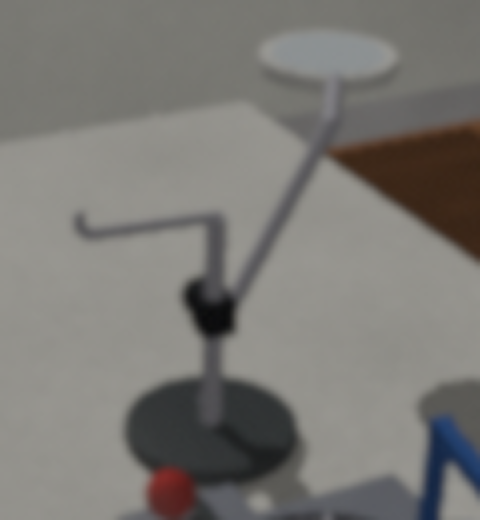

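```bash
python3 - <<'E'
from h import *
f=lambda p,o,s:(p[0]/s+o[0]-.4,p[1]/s+o[1]-.4)
tc=lambda x,y,z:ray('top',f((x,y),(320,160),7),z)
th=lambda x,y,z:ray('top',f((x,y),(170,140),7),z)
sc=lambda x,y,z:ray('side',f((x,y),(260,200),5),z)
sh=lambda x,y,z:ray('side',f((x,y),(200,110),4),z)
def yaw(a,b): d=b-a; return round(np.degrees(np.arctan2(d[1],d[0])),1), round(np.linalg.norm(d),3)
print('rim', [tc(*p,.159).round(3) for p in((120,130),(435,175),(415,318),(100,275))])
print(yaw(tc(435,175,.159),tc(120,130,.159)),yaw(tc(415,318,.159),tc(100,275,.159)))
a,b=sc(412,258,.222),sc(252,75,.222);print('bar side',a,b,(a+b)/2,yaw(a,b))
print('bar right end top',tc(488,215,.222))
a,b=th(253,190,.174),th(225,450,.18);print('hook top',a,b,yaw(a,b))
a,b=sh(215,217,.174),sh(92,235,.174);print('hook side',a,b,yaw(a,b))
for c in('side','top'):
  print(proj(c,[[.622,.2,.16],[.565,.205,.17],[.531,.205,.17],[.557,-.162,.217]]).round(1))
print('foot',th(308,258,.015))
E
```

```text
rim [array([ 0.59 , -0.112,  0.159]), array([ 0.573, -0.218,  0.159]), array([ 0.524, -0.209,  0.159]), array([ 0.54 , -0.103,  0.159])]
(np.float64(80.8), np.float64(0.108)) (np.float64(81.3), np.float64(0.107))
bar side [ 0.55233041 -0.21382016  0.222     ] [ 0.56610055 -0.11412415  0.222     ] [ 0.55921548 -0.16397216  0.222     ] (np.float64(82.1), np.float64(0.101))
bar right end top [ 0.55164154 -0.21538389  0.222     ]
hook top [0.62003381 0.20035397 0.174     ] [0.53122311 0.20925947 0.18      ] (np.float64(174.3), np.float64(0.089))
hook side [0.61688271 0.18875527 0.174     ] [0.53785406 0.1983162  0.174     ] (np.float64(173.1), np.float64(0.08))
[[253.  166.7]
 [231.7 166.6]
 [218.9 169.2]
 [322.6 233.8]]
[[206.6 166.9]
 [204.  190. ]
 [204.1 204.3]
 [364.7 188.6]]
foot [0.6202791  0.19710266 0.015     ]
```

```bash
cat >> h.py <<'E'
def row(P,yaw_deg,base=None):
    """shift(cm)/turn from current pose to TCP P, tool down, tool y at yaw"""
    o=robot.get_obs() 
    p0,R0=base if base is not None else (np.array(o['tcp_pos']),Rn.from_quat(o['tcp_rot']))
    a=np.radians(yaw_deg); y=np.array([np.cos(a),np.sin(a),0]); z=np.array([0,0,-1.]); x=np.cross(y,z)
    R=Rn.from_matrix(np.c_[x,y,z])
    return np.r_[R0.inv().apply(np.array(P)-p0)*100,(R0.inv()*R).as_rotvec()].round(3).tolist()
def st():
    o=robot.get_obs(); R=Rn.from_quat(o['tcp_rot']).as_matrix()
    print('t',o['t'],'p',np.round(o['tcp_pos'],4),'yawY',round(np.degrees(np.arctan2(R[1,1],R[0,1])),2),'down',np.round(R[2,2],4),'q',np.round(o['joint_positions'],2),'F',np.round(o['force'],2),'M',np.round(o['moment'],2),'gap',round(o['finger_gap'],3))
E
python3 - <<'E'
from h import *
st();print(row((.5535,-.187,.285),-8.5)); print(row((.40,.14,.29),30))
E
```

```text
t 1.3 p [0.2287 0.4726 0.2313] yawY 64.17 down -1.0 q [ 1.12  0.13 -0.04  1.41 -0.    1.57] F [-1.28  0.09  0.31] M [0.03 0.01 0.  ] gap 1.0
[-57.968, -45.218, -5.37, 0.0, -0.0, 1.268]
[-29.905, -22.472, -5.869, 0.0, -0.0, 0.596]
```

{"op": "apply_moves", "data": {"series": [[0,0,-5,0,0,0,-1],[-29.9,-22.5,-5.9,0,0,0.6,-1],[-29.9,-22.5,-5.9,0,0,0.6,-1],[-29.9,-22.5,-5.9,0,0,0.6,-1],[-58,-45.2,-5.4,0,0,1.268,-1],[-58,-45.2,-5.4,0,0,1.268,-1],[-58,-45.2,-5.4,0,0,1.268,-1],[-58,-45.2,-5.4,0,0,1.268,-1],[-58,-45.2,-5.4,0,0,1.268,-1],[-58,-45.2,-5.4,0,0,1.268,-1],[-58,-45.2,-5.4,0,0,1.268,-1],[-58,-45.2,-5.4,0,0,1.268,-1],[-58,-45.2,-5.4,0,0,1.268,-1],[-58,-45.2,-5.4,0,0,1.268,-1],[-58,-45.2,-5.4,0,0,1.268,-1]]}}

```text
t: 3.18
tcp_pos: [0.5536, -0.1867, 0.2851]
tcp_rot: [0.758, 0.653, -0.0, -0.0]
force: [-1.0, 0.7, -0.2]
finger_gap: 1.003
```

```bash
python3 - <<'E'
from h import *
st();save('top','t1');save('side','s1');print(row((.5535,-.187,.198),-8.5))
E
```

```text
t 3.175 p [ 0.5536 -0.1867  0.2851] yawY -8.5 down -1.0 q [-0.33  0.25  0.23  1.55  0.    1.39] F [-0.99  0.68 -0.15] M [ 0.02 -0.02 -0.01] gap 1.003
[-0.109, 0.014, 8.777, 0.0, -0.0, 0.002]
```

```bash
python3 - <<'E'
import cv2,numpy as np
a=cv2.imread('pics/t1.png')[140:240,300:420];b=cv2.imread('pics/s1.png')[150:320,240:400]
cv2.imwrite('pics/j1.png',np.hstack([cv2.resize(a,(480,400),interpolation=2),cv2.resize(b,(320,340),interpolation=2)] if 0 else [cv2.resize(a,(420,400)),cv2.resize(b,(376,400))]))
E
```

```text
(no output)
```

View pics/j1.png

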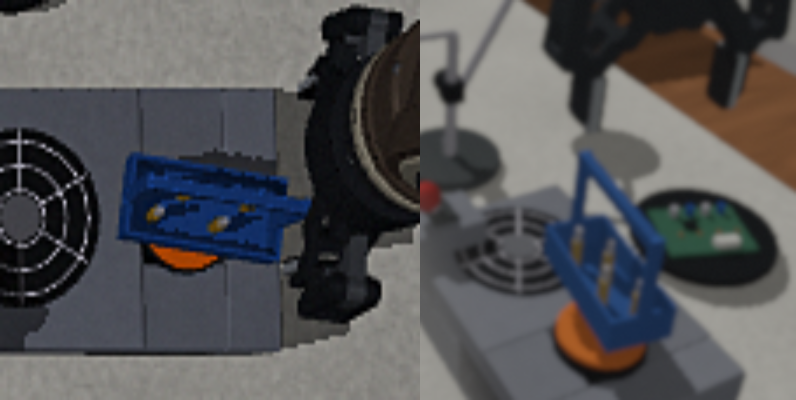

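The open fingers straddle the bar near its -y end, with the caddy undisturbed on the cap. I'll descend and grip.

{"op": "apply_moves", "data": {"series": [[-0.1,0,5,0,0,0,-1],[-0.1,0,8.7,0,0,0,-1],[-0.1,0,8.7,0,0,0,-1],[-0.1,0,8.7,0,0,0,1],[-0.1,0,8.7,0,0,0,1],[-0.1,0,8.7,0,0,0,1],[-0.1,0,8.7,0,0,0,1],[-0.1,0,8.7,0,0,0,1],[-0.1,0,8.7,0,0,0,1],[-0.1,0,8.7,0,0,0,1],[-0.1,0,8.7,0,0,0,1]]}}

```text
t: 4.65
tcp_pos: [0.5538, -0.1882, 0.1988]
tcp_rot: [0.757, 0.653, 0.0, 0.0]
force: [-1.8, -1.3, 6.2]
finger_gap: 0.08
```

```bash
python3 - <<'E'
from h import *
st();save('side','s2')
print(row((.5535,-.187,.25),-8.5))
E
```

```text
t 4.65 p [ 0.5538 -0.1882  0.1988] yawY -8.49 down -1.0 q [-0.33  0.24  0.03  1.36 -0.    1.39] F [-1.79 -1.29  6.24] M [-0.2   0.26  0.05] gap 0.08
[0.115, -0.041, -5.122, 0.001, 0.0, 0.0]
```

View pics/s2.png

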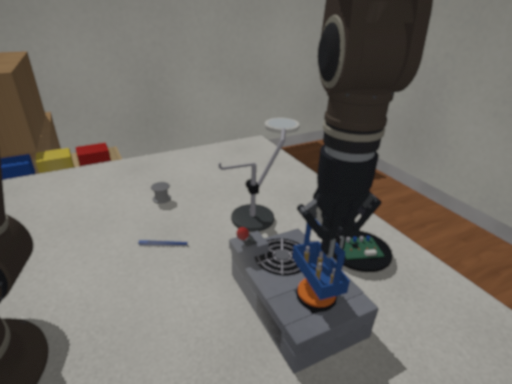

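Gripped: gap 0.08, about 7 mm, which matches the bar. Lifting.

{"op": "apply_moves", "data": {"series": [[0,0,-1,0,0,0,1],[0,0,-3,0,0,0,1],[0,0,-6,0,0,0,1],[0,0,-6,0,0,0,1],[0,0,-6,0,0,0,1]]}}

```text
t: 5.32
tcp_pos: [0.5536, -0.1879, 0.2575]
tcp_rot: [0.757, 0.653, -0.0, -0.0]
force: [0.6, 0.6, -0.9]
finger_gap: 0.081
```

```bash
python3 - <<'E'
from h import *
st();save('side','s3');save('top','t3')
for c in('side','top'):
  for th in('caddy_bar','caddy','cap_grip'):
    print(c,th,[(np.round(x['centre'],3).tolist(),round(x['conf'],2)) for x in robot.mark_of(c,th)[:2]])
a=cv2.imread('pics/t3.png')[140:240,300:420];b=cv2.imread('pics/s3.png')[150:320,240:400]
cv2.imwrite('pics/j3.png',np.hstack([cv2.resize(a,(420,400)),cv2.resize(b,(376,400))]))
E
```

```text
t 5.325 p [ 0.5536 -0.1879  0.2575] yawY -8.47 down -1.0 q [-0.33  0.24  0.16  1.49  0.    1.39] F [ 0.58  0.62 -0.86] M [-0.04 -0.03 -0.04] gap 0.081
side caddy_bar [([0.552, -0.162, 0.276], 0.85)]
side caddy [([0.556, -0.161, 0.189], 0.68)]
side cap_grip [([0.562, -0.165, 0.112], 0.97)]
top caddy_bar [([0.555, -0.161, 0.272], 0.62)]
top caddy [([0.553, -0.162, 0.188], 0.76)]
top cap_grip [([0.56, -0.163, 0.108], 0.59), ([0.37, 0.197, 0.003], 0.4)]
```

View pics/j3.png

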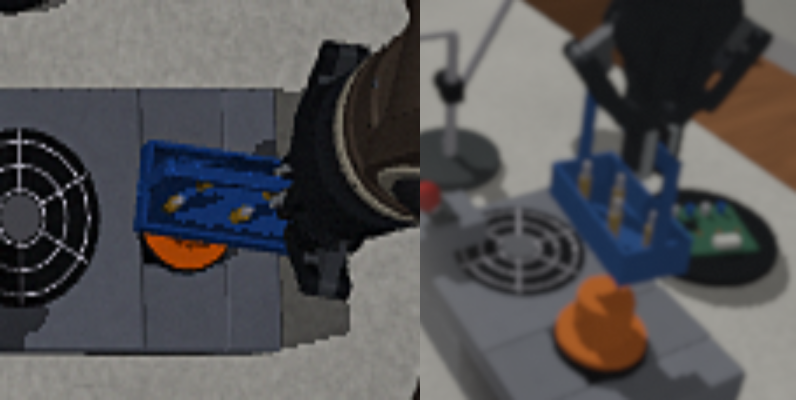

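```bash
python3 - <<'E'
from h import *
print(row((.473,.189,.2575),-6));print(row((.473,.189,.1855),-6))
E
```

```text
[36.094, -13.529, 0.056, -0.001, -0.0, -0.043]
[36.093, -13.524, 7.256, -0.001, -0.0, -0.043]
```

{"op": "apply_moves", "data": {"series": [[5,-1.9,0,0,0,0,1],[36.1,-13.5,0,0,0,-0.043,1],[36.1,-13.5,0,0,0,-0.043,1],[36.1,-13.5,0,0,0,-0.043,1],[36.1,-13.5,0,0,0,-0.043,1],[36.1,-13.5,0,0,0,-0.043,1],[36.1,-13.5,0,0,0,-0.043,1],[36.1,-13.5,0,0,0,-0.043,1],[36.1,-13.5,0,0,0,-0.043,1],[36.1,-13.5,3.5,0,0,-0.043,1],[36.1,-13.5,7.2,0,0,-0.043,1],[36.1,-13.5,7.2,0,0,-0.043,1],[36.1,-13.5,7.2,0,0,-0.043,1]]}}

```text
t: 7.35
tcp_pos: [0.4741, 0.1884, 0.1877]
tcp_rot: [0.744, 0.668, 0.001, 0.0]
force: [-0.2, 0.9, -0.4]
finger_gap: 0.076
```

```bash
python3 - <<'E'
from h import *
st();save('side','s4');save('top','t4')
for c in('side','top'):
  for th in('caddy_bar','caddy','hook_seat','stand'):
    print(c,th,[(np.round(x['centre'],3).tolist(),round(x['conf'],2)) for x in robot.mark_of(c,th)[:2]])
a=cv2.imread('pics/t4.png')[130:250,140:266];b=cv2.imread('pics/s4.png')[120:260,160:290]
cv2.imwrite('pics/j4.png',np.hstack([cv2.resize(a,(420,400)),cv2.resize(b,(376,400))]))
print(row((.5623,.1796,.1855),-6))
E
```

```text
t 7.35 p [0.4741 0.1884 0.1877] yawY -6.1 down -1.0 q [ 0.38  0.1  -0.16  1.31 -0.    2.06] F [-0.21  0.87 -0.35] M [-0.04  0.04  0.03] gap 0.076
side caddy_bar [([0.474, 0.213, 0.204], 0.69), ([0.56, -0.162, 0.114], 0.63)]
side caddy [([0.474, 0.215, 0.119], 0.78)]
side hook_seat [([0.565, 0.21, 0.174], 0.6)]
side stand [([0.619, 0.195, 0.001], 0.61)]
top caddy_bar []
top caddy [([0.564, 0.201, 0.175], 0.33)]
top hook_seat [([0.62, 0.2, -0.001], 0.51)]
top stand [([0.624, 0.198, 0.0], 0.73)]
[-0.011, 8.933, 0.103, 0.0, -0.0, -0.0]
```

View pics/j4.png

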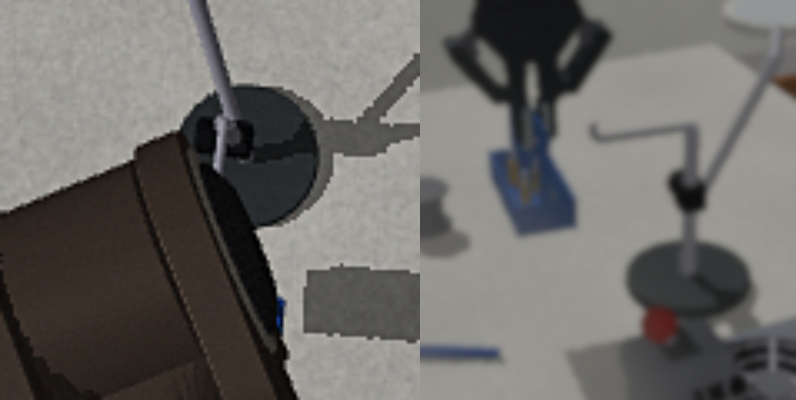

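{"op": "apply_moves", "data": {"series": [[0,2,0.1,0,0,0,1],[0,4,0.1,0,0,0,1],[0,6,0.1,0,0,0,1],[0,8,0.1,0,0,0,1],[0,8.9,0.1,0,0,0,1],[0,8.9,0.1,0,0,0,1]]}}

```text
t: 8.6
tcp_pos: [0.5625, 0.1794, 0.1847]
tcp_rot: [0.743, 0.669, -0.0, -0.0]
force: [-0.5, -0.2, -0.7]
finger_gap: 0.076
```

```bash
python3 - <<'E'
from h import *
st();save('side','s5');save('top','t5')
for c in('side','top'):
  for th in('caddy_bar','caddy','hook_seat'):
    print(c,th,[(np.round(x['centre'],3).tolist(),round(x['conf'],2)) for x in robot.mark_of(c,th)[:2]])
a=cv2.imread('pics/t5.png')[130:250,140:266];b=cv2.imread('pics/s5.png')[120:260,160:290]
cv2.imwrite('pics/j5.png',np.hstack([cv2.resize(a,(420,400)),cv2.resize(b,(376,400))]))
print(row((.5623,.1796,.1605),-6))
E
```

```text
t 8.6 p [0.5625 0.1794 0.1847] yawY -6.05 down -1.0 q [0.31 0.25 0.01 1.33 0.   1.99] F [-0.47 -0.16 -0.67] M [-0.   -0.03 -0.02] gap 0.076
side caddy_bar [([0.564, 0.206, 0.203], 0.63)]
side caddy [([0.564, 0.206, 0.116], 0.89)]
side hook_seat [([0.565, 0.209, 0.173], 0.96)]
top caddy_bar []
top caddy []
top hook_seat []
[-0.01, 0.068, 2.508, 0.0, -0.0, 0.0]
```

View pics/j5.png

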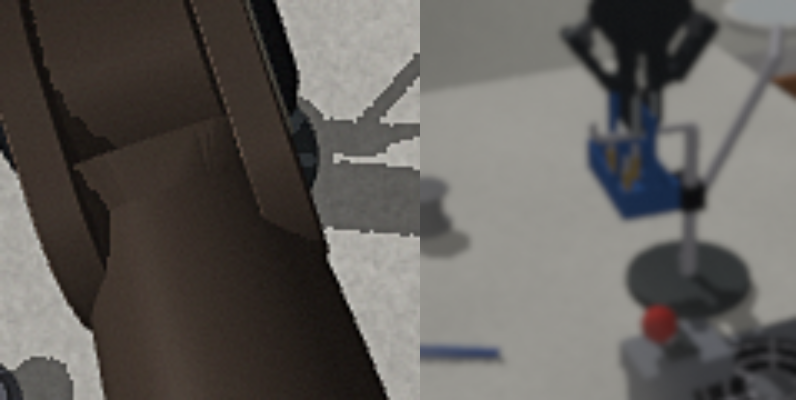

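```bash
python3 - <<'E'
from h import *
b=cv2.imread('pics/s5.png')[120:205,200:285]
cv2.imwrite('pics/z5.png',cv2.resize(b,(595,595),interpolation=cv2.INTER_CUBIC))
print(proj('side',[[.62,.199,.17],[.565,.205,.17],[.531,.2085,.17],[.565,.205,.203],[.57,.258,.203],[.559,.152,.203]]).round(1))
E
```

```text
[[252.5 163.4]
 [231.7 166.6]
 [218.4 168.7]
 [231.6 154.4]
 [224.7 146.2]
 [238.8 163.5]]
```

View pics/z5.png

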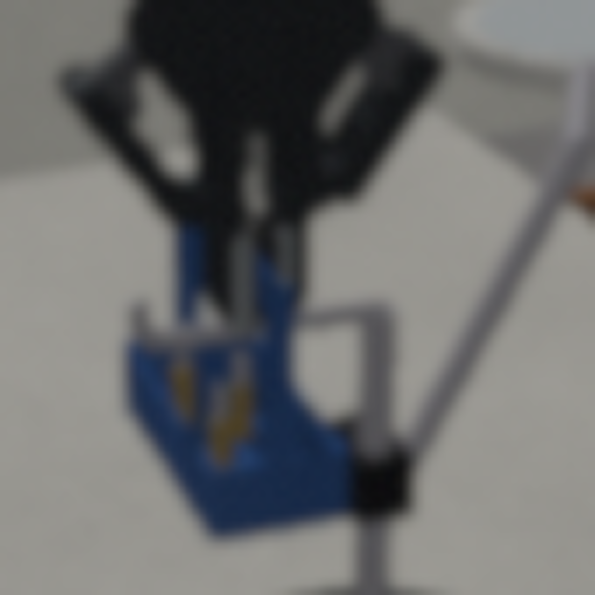

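{"op": "apply_moves", "data": {"series": [[0,0.1,1,0,0,0,1],[0,0.1,2,0,0,0,1],[0,0.1,2.4,0,0,0,1],[0,0.1,2.5,0,0,0,1],[0,0.1,2.5,0,0,0,1]]}}

```text
t: 9.62
tcp_pos: [0.5627, 0.1794, 0.1605]
tcp_rot: [0.743, 0.669, -0.0, -0.0]
force: [-1.4, 0.0, 1.8]
finger_gap: 0.076
```

```bash
python3 - <<'E'
from h import *
st();save('side','s6')
for c in('side',):
  for th in('caddy_bar','caddy'):
    print(c,th,[(np.round(x['centre'],3).tolist(),round(x['conf'],2)) for x in robot.mark_of(c,th)[:2]])
b=cv2.imread('pics/s6.png')[120:205,200:285]
cv2.imwrite('pics/z6.png',cv2.resize(b,(595,595),interpolation=cv2.INTER_CUBIC))
E
```

```text
t 9.625 p [0.5627 0.1794 0.1605] yawY -6.02 down -1.0 q [ 0.31  0.26 -0.03  1.28  0.    1.98] F [-1.35  0.03  1.79] M [-0.16  0.28  0.08] gap 0.076
side caddy_bar [([0.562, 0.204, 0.179], 0.66), ([0.783, -0.047, 0.02], 0.6)]
side caddy [([0.564, 0.206, 0.09], 0.76)]
```

View pics/z6.png

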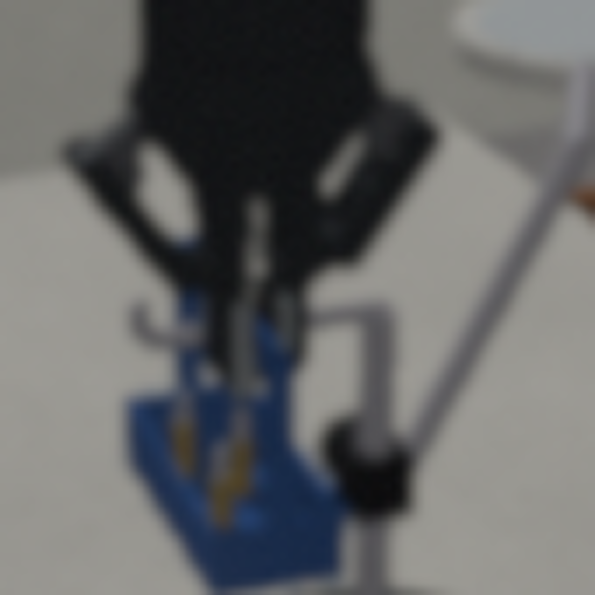

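Force and moment show the bar has touched the rod (Fz −0.7 → +1.8 N), and the bar height of 0.179 m fits. Releasing with a half-open gripper.

{"op": "apply_moves", "data": {"series": [[0,0,0,0,0,0,0.6],[0,0,0,0,0,0,0.3],[0,0,0,0,0,0,0.1],[0,0,0,0,0,0,0.1],[0,0,0,0,0,0,0.1]]}}

```text
t: 10.4
tcp_pos: [0.5629, 0.1796, 0.1603]
tcp_rot: [0.743, 0.669, 0.0, -0.0]
force: [-0.4, -0.7, -0.9]
finger_gap: 0.448
```

```bash
python3 - <<'E'
from h import *
st();save('side','s7')
for c in('side',):
  for th in('caddy_bar','caddy'):
    print(c,th,[(np.round(x['centre'],3).tolist(),round(x['conf'],2)) for x in robot.mark_of(c,th)[:2]])
b=cv2.imread('pics/s7.png')[120:205,200:285]
cv2.imwrite('pics/z7.png',cv2.resize(b,(595,595),interpolation=cv2.INTER_CUBIC))
E
```

```text
t 10.4 p [0.5629 0.1796 0.1603] yawY -6.01 down -1.0 q [ 0.31  0.26 -0.03  1.28  0.    1.98] F [-0.36 -0.66 -0.9 ] M [0.04 0.01 0.01] gap 0.448
side caddy_bar [([0.562, 0.203, 0.177], 0.97)]
side caddy [([0.564, 0.206, 0.093], 0.62)]
```

View pics/z7.png

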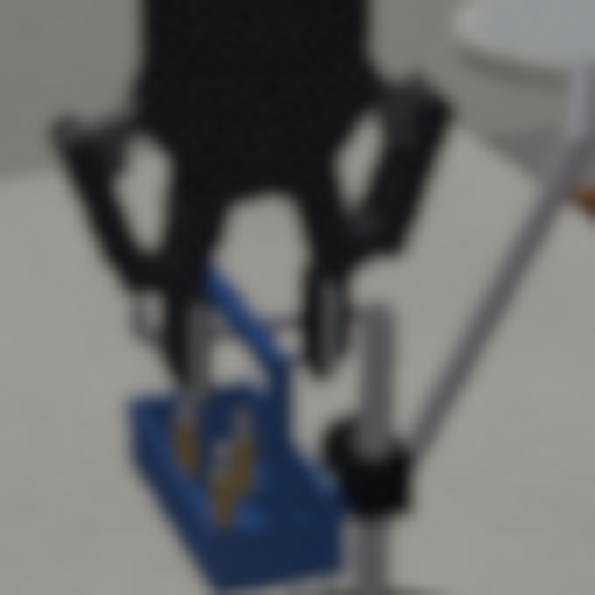

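```bash
python3 - <<'E'
from h import *
print(row((.5605,-.1635,.29),-16));print(row((.5605,-.1635,.18),-16))
for n in('s7','s3'): pass
E
```

```text
[-34.14, 3.356, -12.971, 0.0, -0.0, 0.174]
[-34.14, 3.356, -1.971, 0.0, -0.0, 0.174]
```

{"op": "apply_moves", "data": {"series": [[0,0,-1.5,0,0,0,0.1],[0,0,-4,0,0,0,0.1],[0,0,-8,0,0,0,0.1],[0,0,-13,0,0,0,0.1],[0,0,-13,0,0,0,0.1]]}}

```text
t: 11.18
tcp_pos: [0.5643, 0.18, 0.296]
tcp_rot: [0.743, 0.669, 0.004, 0.002]
force: [-1.1, 0.4, 0.2]
finger_gap: 0.448
```

```bash
python3 - <<'E'
from h import *
st();save('side','s8')
for c in('side',):
  for th in('caddy_bar','caddy','cap_grip','cap','neck','fan'):
    print(c,th,[(np.round(x['centre'],3).tolist(),round(x['conf'],2)) for x in robot.mark_of(c,th)[:2]])
print(row((.5605,-.1635,.26),-16));print(row((.5605,-.1635,.16),-16))
E
```

```text
t 11.175 p [0.5643 0.18   0.296 ] yawY -6.02 down -1.0 q [ 0.31  0.26  0.27  1.57 -0.    1.98] F [-1.09  0.4   0.22] M [-0.02 -0.01  0.02] gap 0.448
side caddy_bar [([0.563, 0.203, 0.177], 0.85), ([0.562, -0.164, 0.091], 0.3)]
side caddy [([0.565, 0.205, 0.091], 0.74)]
side cap_grip [([0.558, -0.163, 0.115], 0.83), ([0.563, 0.202, 0.178], 0.69)]
side cap [([0.56, -0.165, 0.088], 0.68)]
side neck [([0.56, -0.163, 0.088], 0.9), ([0.62, 0.196, 0.004], 0.5)]
side fan []
[-34.119, 3.402, 2.937, -0.002, 0.001, 0.174]
[-34.11, 3.422, 12.937, -0.002, 0.001, 0.174]
```

View pics/s8.png

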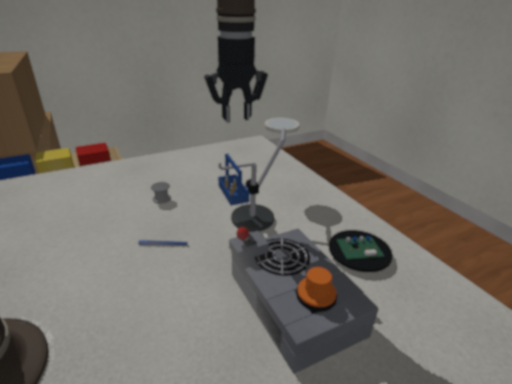

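The caddy hangs on the hook near pixel (232,180), the fingers are clear, and the cap is in full view at (318,288). One top picture to refine the cap axis.

```bash
python3 - <<'E'
from h import *
im=save('top','t8')
for th in('cap_grip','cap','neck','caddy_bar'):
    print(th,[(np.round(x['centre'],3).tolist(),round(x['conf'],2)) for x in robot.mark_of('top',th)[:2]])
hsv=cv2.cvtColor(im,cv2.COLOR_RGB2HSV);m=(hsv[...,0]<18)&(hsv[...,0]>4)&(hsv[...,1]>200)&(hsv[...,2]>90)
n,l,s,c=cv2.connectedComponentsWithStats(m[150:250,300:420].astype('uint8'));i=1+np.argmax(s[1:,4]);print(s[i],c[i]+[300,150])
u=c[i]+[300,150];print(ray('top',u,.095),ray('top',u,.113))
cv2.imwrite('pics/z8.png',cv2.resize(cv2.imread('pics/t8.png')[160:240,320:400],None,fx=7,fy=7,interpolation=2))
E
```

```text
cap_grip [([0.562, -0.166, 0.112], 0.62)]
cap [([0.78, -0.045, 0.022], 0.71), ([0.56, -0.163, 0.089], 0.57)]
neck [([0.557, -0.166, 0.095], 0.66)]
caddy_bar []
[ 40  31  27  26 536] [353.16791045 193.65858209]
[ 0.55854542 -0.1643154   0.095     ] [ 0.55668109 -0.16010798  0.113     ]
```

View pics/z8.png

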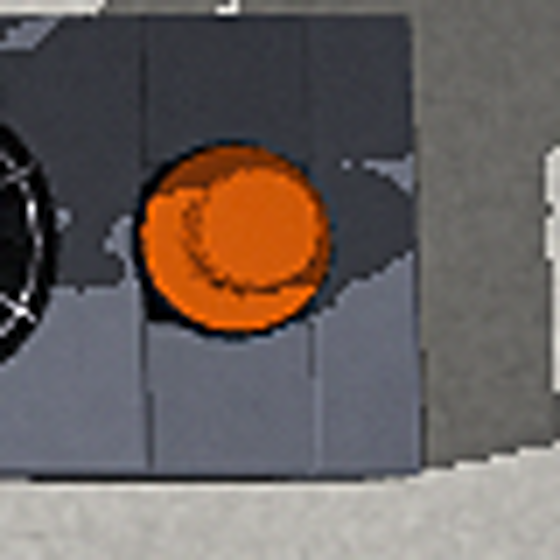

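```bash
python3 - <<'E'
from h import *
print(ray('top',(356.7,192.2),.131),ray('top',(353,193.9),.095))
print(row((.559,-.1645,.26),-16));print(row((.559,-.1645,.18),-16))
E
```

```text
[ 0.55827255 -0.16467135  0.131     ] [ 0.55793734 -0.16386594  0.095     ]
[-34.248, 3.228, 3.005, -0.001, 0.0, 0.174]
[-34.246, 3.232, 11.005, -0.001, 0.0, 0.174]
```

{"op": "apply_moves", "data": {"series": [[-10,1,0,0,0,0,-1],[-34.2,3.2,3,0,0,0.174,-1],[-34.2,3.2,3,0,0,0.174,-1],[-34.2,3.2,3,0,0,0.174,-1],[-34.2,3.2,3,0,0,0.174,-1],[-34.2,3.2,3,0,0,0.174,-1],[-34.2,3.2,3,0,0,0.174,-1],[-34.2,3.2,3,0,0,0.174,-1],[-34.2,3.2,8,0,0,0.174,-1],[-34.2,3.2,11,0,0,0.174,-1],[-34.2,3.2,11,0,0,0.174,-1]]}}

```text
t: 13.15
tcp_pos: [0.5577, -0.1621, 0.1784]
tcp_rot: [0.798, 0.603, -0.001, -0.002]
force: [-0.4, -0.2, -0.0]
finger_gap: 0.998
```

```bash
python3 - <<'E'
from h import *
st();save('side','s9');save('top','t9')
print(row((.5587,-.1645,.094),-16))
a=cv2.imread('pics/t9.png')[140:240,300:420];b=cv2.imread('pics/s9.png')[190:330,260:390]
cv2.imwrite('pics/j9.png',np.hstack([cv2.resize(a,(420,400)),cv2.resize(b,(376,400))]))
E
```

```text
t 13.15 p [ 0.5577 -0.1621  0.1784] yawY -15.86 down -1.0 q [-0.28  0.24 -0.02  1.32  0.    1.56] F [-0.42 -0.21 -0.03] M [-0.   -0.    0.06] gap 0.998
[-0.165, -0.031, 8.756, 0.001, -0.0, 0.002]
```

View pics/j9.png

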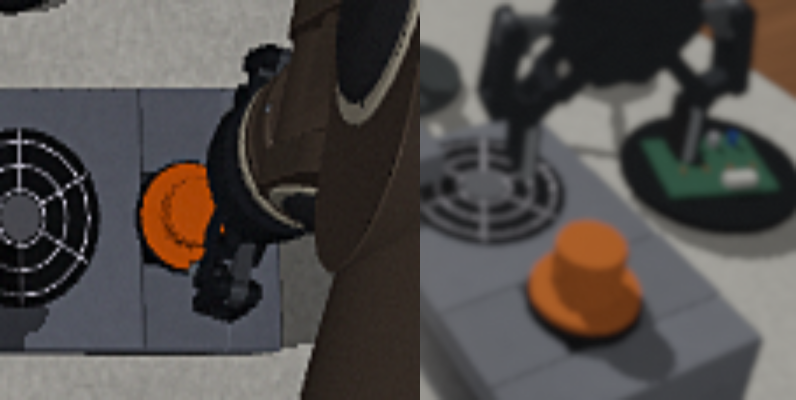

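```bash
python3 - <<'E'
from h import *
st();print(row((.5587,-.1645,.094),-16))
E
```

```text
t 13.25 p [ 0.5594 -0.163   0.1816] yawY -15.9 down -1.0 q [-0.28  0.24 -0.01  1.32  0.    1.56] F [0.17 0.05 0.22] M [-0.05  0.02  0.03] gap 1.0
[-0.165, -0.031, 8.756, 0.001, -0.0, 0.002]
```

{"op": "apply_moves", "data": {"series": [[-0.15,0,4,0,0,0,-1],[-0.15,0,7,0,0,0,-1],[-0.15,0,8.7,0,0,0,-1],[-0.15,0,8.7,0,0,0,-1],[-0.15,0,8.7,0,0,0,1],[-0.15,0,8.7,0,0,0,1],[-0.15,0,8.7,0,0,0,1],[-0.15,0,8.7,0,0,0,1],[-0.15,0,8.7,0,0,0,1],[-0.15,0,8.7,0,0,0,1]]}}

```text
t: 14.5
tcp_pos: [0.5593, -0.1656, 0.0947]
tcp_rot: [0.799, 0.602, 0.001, 0.001]
force: [-0.4, 0.1, 5.6]
finger_gap: 0.475
```

```bash
python3 - <<'E'
from h import *
st();save('side','s10')
b=cv2.imread('pics/s10.png')[170:330,240:400]
cv2.imwrite('pics/z10.png',cv2.resize(b,(560,560),interpolation=2))
E
```

```text
t 14.5 p [ 0.5593 -0.1656  0.0947] yawY -15.99 down -1.0 q [-0.29  0.27 -0.17  1.13  0.    1.56] F [-0.41  0.11  5.63] M [0.1  0.21 0.03] gap 0.475
```

View pics/z10.png

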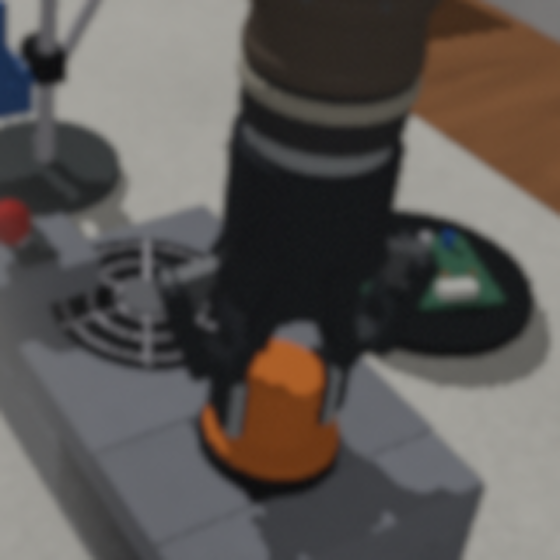

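The pads hold the grip on both sides (gap 0.475, about 40 mm). First try: counter-clockwise from above, 23°.

{"op": "apply_moves", "data": {"series": [[0,0,0,0,0,-0.1,1],[0,0,0,0,0,-0.2,1],[0,0,0,0,0,-0.3,1],[0,0,0,0,0,-0.4,1],[0,0,0,0,0,-0.4,1]]}}

```text
t: 15.18
tcp_pos: [0.5595, -0.1663, 0.0947]
tcp_rot: [0.664, 0.748, 0.0, 0.002]
force: [0.6, -2.9, 4.6]
finger_gap: 0.479
```

```bash
python3 - <<'E'
from h import *
st();print(robot.get_obs()['effort'])
E
```

```text
t 15.175 p [ 0.5595 -0.1663  0.0947] yawY 6.86 down -1.0 q [-0.29  0.27 -0.17  1.13 -0.    1.16] F [ 0.6  -2.86  4.61] M [-0.51 -0.06  0.17] gap 0.479
[  1.34927016 -48.15751791  30.90879679   0.53193066   0.72911734
  -0.17415906]
```

{"op": "apply_moves", "data": {"series": [[0,0,0,0,0,-0.1,1],[0,0,0,0,0,-0.2,1],[0,0,0,0,0,-0.3,1],[0,0,0,0,0,-0.4,1]]}}

```text
t: 15.68
tcp_pos: [0.5599, -0.166, 0.0945]
tcp_rot: [0.501, 0.865, 0.0, 0.002]
force: [-0.8, 5.5, 8.7]
finger_gap: 0.477
```

```bash
python3 - <<'E'
from h import *
st();print(robot.get_obs()['effort'][5])
E
```

```text
t 15.675 p [ 0.5599 -0.166   0.0945] yawY 29.8 down -1.0 q [-0.29  0.27 -0.17  1.13  0.    0.76] F [-0.81  5.47  8.69] M [ 0.88  0.21 -0.75] gap 0.477
-0.24691639468073845
```

{"op": "apply_moves", "data": {"series": [[0,0,0,0,0,-0.1,1],[0,0,0,0,0,-0.2,1]]}}

```text
t: 15.92
tcp_pos: [0.5605, -0.1664, 0.0945]
tcp_rot: [0.413, 0.911, 0.0, 0.002]
force: [2.0, -2.4, 3.2]
finger_gap: 0.481
```

```bash
python3 - <<'E'
from h import *
st();print(robot.get_obs()['effort'][5])
E
```

```text
t 15.925 p [ 0.5605 -0.1664  0.0945] yawY 41.24 down -1.0 q [-0.29  0.27 -0.17  1.13 -0.    0.56] F [ 2.04 -2.38  3.25] M [-0.4  -0.38  0.02] gap 0.481
0.26631259359419346
```

{"op": "apply_moves", "data": {"series": [[0,0,0,0,0,-0.1,1],[0,0,0,0,0,-0.2,1],[0,0,0,0,0,-0.3,1]]}}

```text
t: 16.3
tcp_pos: [0.56, -0.1655, 0.0945]
tcp_rot: [0.272, 0.962, 0.001, 0.002]
force: [0.8, 2.4, 2.4]
finger_gap: 0.479
```

```bash
python3 - <<'E'
from h import *
st();print(robot.get_obs()['effort'][5])
E
```

```text
t 16.3 p [ 0.56   -0.1655  0.0945] yawY 58.43 down -1.0 q [-0.29  0.27 -0.17  1.13  0.    0.26] F [0.79 2.44 2.44] M [ 0.52 -0.25 -2.08] gap 0.479
-0.6382583454251289
```

{"op": "apply_moves", "data": {"series": [[0,0,0,0,0,0.05,1],[0,0,0,0,0,0.09,1],[0,0,-0.3,0,0,0.09,1],[0,0,-0.6,0,0,0.09,1]]}}

```text
t: 16.8
tcp_pos: [0.5577, -0.165, 0.0972]
tcp_rot: [0.314, 0.949, 0.0, -0.001]
force: [7.4, -1.9, -25.6]
finger_gap: 0.476
```

```bash
python3 - <<'E'
from h import *
st();print(robot.get_obs()['effort'][5])
save('side','s11')
b=cv2.imread('pics/s11.png')[190:310,260:380]
cv2.imwrite('pics/z11.png',cv2.resize(b,(560,560),interpolation=2))
E
```

```text
t 16.8 p [ 0.5577 -0.165   0.0972] yawY 53.35 down -1.0 q [-0.29  0.27 -0.16  1.14  0.    0.35] F [  7.39  -1.88 -25.61] M [-0.4  -1.71 -0.03] gap 0.476
0.0002517154280212708
```

View pics/z11.png

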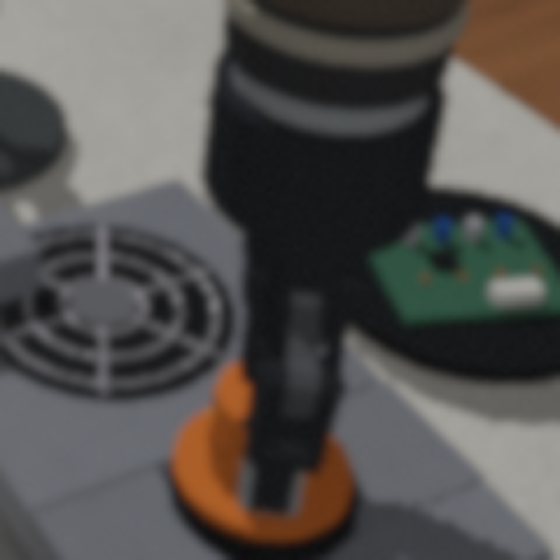

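Near 74° the torque reached −2.1 N m, possibly a stop. After easing back 5° it still doesn't lift (−26 N pull). I'll ease back a little further with the pull kept on.

{"op": "apply_moves", "data": {"series": [[0,0,0,0,0,0.02,1],[0,0,0,0,0,0.04,1],[0,0,0,0,0,0.06,1]]}}

```text
t: 17.23
tcp_pos: [0.5571, -0.165, 0.0972]
tcp_rot: [0.343, 0.939, -0.0, -0.002]
force: [1.9, -0.6, -25.4]
finger_gap: 0.479
```

```bash
python3 - <<'E'
from h import *
st();print(robot.get_obs()['effort'][5])
E
```

```text
t 17.225 p [ 0.5571 -0.165   0.0972] yawY 49.84 down -1.0 q [-0.29  0.27 -0.16  1.15 -0.    0.41] F [  1.92  -0.55 -25.44] M [-0.23 -0.84  0.27] gap 0.479
0.11714797234162688
```

No lift. Taking the pull off and trying the other way (clockwise), watching the torque.

{"op": "apply_moves", "data": {"series": [[0,0,0.5,0,0,0,1],[0,0,0.5,0,0,0.1,1],[0,0,0.5,0,0,0.2,1],[0,0,0.5,0,0,0.3,1],[0,0,0.5,0,0,0.4,1]]}}

```text
t: 17.85
tcp_pos: [0.5597, -0.1653, 0.097]
tcp_rot: [0.524, 0.852, 0.001, 0.002]
force: [0.2, 0.4, -3.2]
finger_gap: 0.477
```

```bash
python3 - <<'E'
from h import *
st();print(robot.get_obs()['effort'][5])
E
```

```text
t 17.85 p [ 0.5597 -0.1653  0.097 ] yawY 26.8 down -1.0 q [-0.29  0.26 -0.17  1.14  0.    0.82] F [ 0.23  0.42 -3.15] M [ 0.34 -0.03 -0.02] gap 0.477
-0.8037548884749413
```

{"op": "apply_moves", "data": {"series": [[0,0,0,0,0,0.1,1],[0,0,0,0,0,0.2,1]]}}

```text
t: 18.1
tcp_pos: [0.5598, -0.1654, 0.097]
tcp_rot: [0.606, 0.795, 0.001, 0.002]
force: [0.8, 1.5, -3.5]
finger_gap: 0.476
```

```bash
python3 - <<'E'
from h import *
st();print(robot.get_obs()['effort'][5])
E
```

```text
t 18.1 p [ 0.5598 -0.1654  0.097 ] yawY 15.34 down -1.0 q [-0.29  0.26 -0.17  1.14  0.    1.02] F [ 0.85  1.53 -3.52] M [ 0.3  -0.08  0.07] gap 0.476
-0.8069397322833538
```

{"op": "apply_moves", "data": {"series": [[0,0,0,0,0,0.1,1],[0,0,0,0,0,0.2,1]]}}

```text
t: 18.35
tcp_pos: [0.5599, -0.1655, 0.0971]
tcp_rot: [0.683, 0.731, 0.001, 0.002]
force: [0.4, -0.1, -2.0]
finger_gap: 0.479
```

```bash
python3 - <<'E'
from h import *
st();print(robot.get_obs()['effort'][5])
E
```

```text
t 18.35 p [ 0.5599 -0.1655  0.0971] yawY 3.87 down -1.0 q [-0.29  0.26 -0.17  1.14  0.    1.22] F [ 0.36 -0.05 -2.01] M [ 0.21 -0.1   0.05] gap 0.479
-0.8177949674427509
```

{"op": "apply_moves", "data": {"series": [[0,0,0,0,0,0.1,1],[0,0,0,0,0,0.2,1]]}}

```text
t: 18.6
tcp_pos: [0.56, -0.1659, 0.0975]
tcp_rot: [0.752, 0.659, 0.001, 0.002]
force: [-0.1, 0.3, -0.9]
finger_gap: 0.481
```

```bash
python3 - <<'E'
from h import *
st();print(robot.get_obs()['effort'][5])
E
```

```text
t 18.6 p [ 0.56   -0.1659  0.0975] yawY -7.6 down -1.0 q [-0.29  0.26 -0.17  1.14 -0.    1.42] F [-0.14  0.3  -0.91] M [ 0.04 -0.   -0.02] gap 0.481
-0.8362865075469017
```

{"op": "apply_moves", "data": {"series": [[0,0,0,0,0,0.1,1]]}}

```text
t: 18.73
tcp_pos: [0.559, -0.1661, 0.0974]
tcp_rot: [0.784, 0.62, 0.0, 0.002]
force: [-6.9, -1.9, 1.8]
finger_gap: 0.476
```

```bash
python3 - <<'E'
from h import *
st();print(robot.get_obs()['effort'][5])
E
```

```text
t 18.725 p [ 0.559  -0.1661  0.0974] yawY -13.33 down -1.0 q [-0.29  0.26 -0.17  1.14 -0.    1.52] F [-6.93 -1.91  1.82] M [-0.33  1.53  0.14] gap 0.476
-0.7128591276705265
```

{"op": "apply_moves", "data": {"series": [[0,0,0,0,0,0.1,1]]}}

```text
t: 18.85
tcp_pos: [0.5585, -0.1661, 0.0974]
tcp_rot: [0.814, 0.581, 0.0, 0.002]
force: [-5.1, -2.1, 3.7]
finger_gap: 0.475
```

```bash
python3 - <<'E'
from h import *
st();print(robot.get_obs()['effort'][5])
E
```

```text
t 18.85 p [ 0.5585 -0.1661  0.0974] yawY -19.02 down -1.0 q [-0.29  0.26 -0.17  1.14 -0.    1.61] F [-5.11 -2.06  3.74] M [-0.36  1.49  0.97] gap 0.475
-0.429668789729476
```

Clockwise ran smoothly (torque near 0) for about 60°, then hit a stop. The counter-clockwise turn was jerky throughout, so clockwise looks right. Easing back and lifting.

{"op": "apply_moves", "data": {"series": [[0,0,0,0,0,-0.05,1],[0,0,0,0,0,-0.1,1],[0,0,-0.3,0,0,-0.1,1],[0,0,-0.6,0,0,-0.1,1]]}}

```text
t: 19.35
tcp_pos: [0.5593, -0.1656, 0.1022]
tcp_rot: [0.784, 0.621, 0.001, 0.001]
force: [0.0, -0.4, -0.5]
finger_gap: 0.477
```

```bash
python3 - <<'E'
from h import *
st();print(robot.get_obs()['effort'][5])
E
```

```text
t 19.35 p [ 0.5593 -0.1656  0.1022] yawY -13.17 down -1.0 q [-0.29  0.26 -0.16  1.15 -0.    1.51] F [ 0.02 -0.37 -0.48] M [-0.04  0.02  0.02] gap 0.477
0.0011528205504873767
```

Fz is only −0.5 N, so it is rising freely. Lifting straight off.

{"op": "apply_moves", "data": {"series": [[0,0,-1,0,0,0,1],[0,0,-2,0,0,0,1],[0,0,-3,0,0,0,1],[0,0,-4.5,0,0,0,1],[0,0,-6,0,0,0,1],[0,0,-7.5,0,0,0,1],[0,0,-7.5,0,0,0,1],[0,0,-7.5,0,0,0,1],[0,0,-7.5,0,0,0,1]]}}

```text
t: 20.48
tcp_pos: [0.5581, -0.1653, 0.1745]
tcp_rot: [0.783, 0.622, -0.0, -0.001]
force: [0.0, -0.3, -0.5]
finger_gap: 0.472
```

```bash
python3 - <<'E'
from h import *
st();save('side','s12');save('top','t12')
for c in ('side','top'):
  for th in('cap_grip','cap','caddy_bar','caddy','hook_seat','board','tweezers_c','spool_c'):
    print(c,th,[(np.round(x['centre'],3).tolist(),round(x['conf'],2)) for x in robot.mark_of(c,th)[:2]])
st()
E
```

```text
t 20.475 p [ 0.5581 -0.1653  0.1745] yawY -13.12 down -1.0 q [-0.29  0.24 -0.03  1.31 -0.    1.51] F [ 0.   -0.29 -0.5 ] M [-0.05 -0.03  0.  ] gap 0.472
side cap_grip []
side cap [([0.562, -0.165, 0.171], 0.58)]
side caddy_bar [([0.56, 0.205, 0.178], 0.9)]
side caddy [([0.564, 0.204, 0.092], 0.73)]
side hook_seat [([0.566, 0.209, 0.174], 0.68), ([0.62, 0.194, 0.003], 0.57)]
side board [([0.783, -0.047, 0.02], 0.87)]
side tweezers_c [([0.37, 0.199, 0.003], 0.54)]
side spool_c [([0.428, 0.41, 0.024], 0.84)]
top cap_grip [([0.563, -0.164, 0.191], 0.78), ([0.429, 0.412, 0.022], 0.57)]
top cap [([0.559, -0.162, 0.169], 0.58)]
top caddy_bar [([0.563, 0.208, 0.178], 0.66)]
top caddy [([0.563, 0.206, 0.091], 0.63)]
top hook_seat [([0.566, 0.204, 0.174], 0.74), ([0.559, -0.103, -0.003], 0.65)]
top board [([0.779, -0.046, 0.023], 0.63)]
top tweezers_c [([0.37, 0.202, 0.001], 0.45)]
top spool_c [([0.425, 0.411, 0.02], 0.65)]
t 21.375 p [ 0.5585 -0.1654  0.1753] yawY -13.12 down -1.0 q [-0.29  0.24 -0.02  1.31 -0.    1.51] F [ 0.21  0.   -1.03] M [ 0.03  0.02 -0.02] gap 0.477
```

View pics/s12.png

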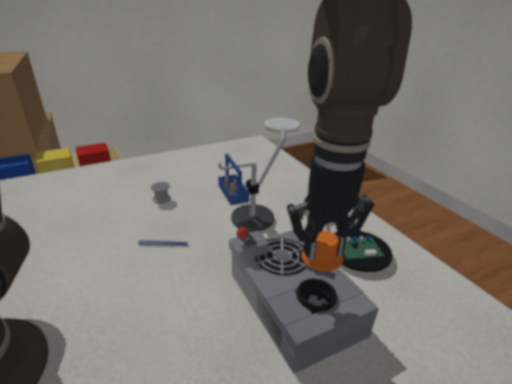

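The cap is in the gripper at (323,250) above the open neck at (317,294). The caddy hangs on the hook at (232,180) and nothing else has moved. Handing in.

```bash
python3 - <<'E'
from h import *
print(robot.hand_in());st()
E
```

```text
the job is handed in; nothing more can be done
None
the job is handed in; nothing more can be done
```

I hung the caddy on the magnifier hook by its handle and let go. Then I unscrewed the filter cap and lifted it straight off, and handed in at about 21 s of the allowed 54 s. `hand_in()` gives no verdict.

**Thread direction:** Counter-clockwise was the wrong way. The torque was jerky and a pull of about 25 N did not lift the cap. Clockwise it turned smoothly for about 60° to a stop. I eased back about 6° and it lifted with only about 0.5 N.

**Last checks before handing in:**
- **Cap:** it was held upright and still, with its grip centre at about 0.193 m, roughly 0.10 m above the neck. The finger opening stayed at the cap's width.
- **Caddy:** the bar was within about 7 mm of the hook seat by both cameras, with no sign of tilt and the fingers well away.
- **Board, tweezers and spool:** the board and tweezers were within about 6 mm and the spool within about 5 mm of where I first measured them, which is about the detection error.
- **Fan switch:** I checked it only by eye in the picture, where it looked untouched.

No check failed or disagreed by more than a few millimetres. The exception is that the side camera missed the cap grip in the last picture. The top camera's reading and both cameras' readings of the cap itself agreed on its height.

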